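# Load the indexing table with setting gauges

### The arm

A 6-joint arm with a two-finger parallel gripper is mounted at the origin on the work surface. World frame = base frame: x ahead of the robot, y to its left, z up, the work surface at z = 0. Lengths are in mm, angles in rad, forces in N, time in s.
With the tool pointing down it reaches from about 275 to 875 mm from the base axis. Payload 12.5 kg.
Tool frame: the origin (TCP) lies midway between the tips of the shut fingers; the grasp point (between the pads) lies 19 mm behind it; z points along the fingers, y is the direction in which the jaws open and shut (so a half turn about z gives the same grasp; the last joint's range is limited). The gripper opens to 85 mm and grips with 20 to 120 N. Pads are 22 mm wide; open, the fingers measure 114 mm over their backs; the gripper's body (76 mm by 85 mm) begins 54 mm behind the grasp point. The pads swing forward as they close: fully open they stand 13 mm farther back than shut.
Start: joints at [1.242, 0.351, 1.652, -0, 1.139, -0.085], TCP at [132.734, 533.728, 231.29] pointing down, gripper open.
Joint ranges: [-2.75, 2.75], [-0.79, 2.1], [0.01, 2.65], [-1.57, 4.71], [0.07, 3.14], [-2.87, 2.87]. Speed limits (rad/s): [2.22, 2.22, 2.79, 3.14, 3.14, 3.14].

### API

Orientations are given as a rotation vector (axis times angle).
In Python, from rig import get_state, capture, job_done gives the robot as it stands.
- The arm moves only by the shell command python3 -m jog 'ROWS' [FORCE]. ROWS is JSON, a list of rows, each a list of 7 numbers: the opening, from 0 (shut) to 1 (fully open), then the shift along the world's x, y, z in mm, then the turn, a rotation vector about the world's x, y, z in degrees. A call has 1 to 10 rows; each row shifts and turns the pose as measured when the row begins; what a row does not reach is not made up. A row lasts 1/8 s, in which the tool goes at most 62.5 mm and 10.7 degrees, less where a joint would pass 70% of its speed; a pose out of reach is approached as far as the arm can. A call is refused whole if a number of a shift passes 62.5 or a number of a turn 10.7, either way. A call with a gripper value outside its range is refused whole. The fingers move at their own pace and stop on an object; FORCE is the grip in N (left out, the last holds). Time passes only in rows, so rows that do not move let the fingers close. It gives the time, the measured TCP pose, the force and the opening at its end, in the units of the state.
- get_state(): the state, without advancing time (a new reading comes with each control period).
- capture(name): name is "side" or "top" or "wrist"; returns a dict with "frame" (400x640x3 uint8, blue, green, red), "intrinsics" (3x3 intrinsics, pixels), "R" (3x3) and "t" (3): a world point X has camera coordinates R X + t; the wrist camera has in their place "mount" (4x4, takes a point from camera to tool coordinates, whose origin is the TCP and whose axes are the flange's). Camera axes: x right, y down, z forward; pixel columns grow to the right and rows downward; lengths in mm; the calibration is good to about 2 mm. The wrist camera is an equidistant fisheye: a pixel r from the principal point sees the ray r / f radians off the axis. A picture is of the moment at which its call begins: read the wrist's pose just before it. There is no depth.
- job_done(): hands the job in, once; it reports no verdict.
The state is a dict: "time": time; "q": joint angles; "dq": joint speeds; "effort": joint torques, N m; "position": TCP position; "tcp_rot": TCP orientation; "force": force on the tool from outside, world axes, zero at the start; "ft_torque": the same for the moment, N m; "grip_width": finger opening in mm.
Only numpy, scipy, OpenCV 4.12 (cv2) and the standard library are available. Lean on these libraries where they do the work, as an engineer would, in place of code of your own. Each camera call takes 0.05 s, during which the arm holds its last target. There are 200 camera calls.

### The job

Load the indexing table for a checking run, working only at the place in front (facing the robot), in the order red, blue, yellow: if a gauge of that colour stands on the grey mat, lift the black dust cap off the nest of that colour, lay it flat, knob up, in the green tray, and seat the gauge knob up in the nest; then turn the table anticlockwise by its posts to the next click and carry on. Leave a nest that has no gauge capped, finish with the table clicked home at the bare place in front, and leave the other things on the bench where they are.

Things in the scene. Friction and masses are not known exactly. Their poses are not given: they have to be found in the camera images.
- index_base: Fixed grey base of the detented indexing table, origin on the work surface under the table's axis; its own -x axis points to the working place (front, towards the robot), marked by a small white block (50 x 22 mm, 30 mm high) on the work surface 170 mm from the axis. z up.
- turntable (a joint): Angle (rad) of the disc, growing anticlockwise seen from above, about index_base's z axis. A spring detent holds it at 0, 1.047, 2.094 and 3.142 and pulls it in from about 0.4 rad; stops 0.08 rad beyond the first and last. Place in front at these: red nest, blue nest, yellow nest, bare place. Turning it takes about 4 N at a post, lightly damped.
- post (a point): Top centre of one of six upright steel posts on the aluminium disc (disc radius 160 mm, top face 49 mm above the work surface), the handles for turning it. Posts: 16 mm diameter, 49 to 124 mm above the work surface, 145 mm from the axis, 60 degrees apart, midway between places: at any detent one stands 30 degrees to each side of the front. This one starts on the -y side (index_base's frame).
- nest_red (a point): Centre of the floor of the red nest on the disc, 110 mm from the axis, in front (index_base -x) at joint 0; turns with the disc. The nest is a round red cup: inner diameter 68 mm, outer 76 mm, rim 12 mm above its floor (floor = disc top), with a red ring of 95 mm diameter under it that shows round the cap.
- nest_blue (a point): Centre of the floor of the blue nest on the disc, 110 mm from the axis, 60 degrees clockwise from red seen from above; turns with the disc. The nest is a round blue cup: inner diameter 68 mm, outer 76 mm, rim 12 mm above its floor (floor = disc top), with a blue ring of 95 mm diameter under it that shows round the cap.
- nest_yellow (a point): Centre of the floor of the yellow nest on the disc, 110 mm from the axis, 120 degrees clockwise from red seen from above; turns with the disc. The nest is a round yellow cup: inner diameter 68 mm, outer 76 mm, rim 12 mm above its floor (floor = disc top), with a yellow ring of 95 mm diameter under it that shows round the cap.
- cap_red: Loose black cap, at first on the red nest (all caps look alike): disc 84 mm across, 8 mm thick, with a plug below (58 mm diameter, 8 mm) and a grey round knob above (24 mm diameter, 32 mm tall). Origin at the centre of the plug's underside, z up through the knob: disc 8 to 16 mm, knob 16 to 48 mm above the origin. On the nest the disc rests on the rim, origin 4 mm above the nest floor. 90 g.
- cap_blue: Loose black cap, at first on the blue nest (all caps look alike): disc 84 mm across, 8 mm thick, with a plug below (58 mm diameter, 8 mm) and a grey round knob above (24 mm diameter, 32 mm tall). Origin at the centre of the plug's underside, z up through the knob: disc 8 to 16 mm, knob 16 to 48 mm above the origin. On the nest the disc rests on the rim, origin 4 mm above the nest floor. 90 g.
- cap_yellow: Loose black cap, at first on the yellow nest (all caps look alike): disc 84 mm across, 8 mm thick, with a plug below (58 mm diameter, 8 mm) and a grey round knob above (24 mm diameter, 32 mm tall). Origin at the centre of the plug's underside, z up through the knob: disc 8 to 16 mm, knob 16 to 48 mm above the origin. On the nest the disc rests on the rim, origin 4 mm above the nest floor. 90 g.
- gauge_red: Setting gauge with red knob and red band, maybe absent: steel disc of 60 mm diameter, 25 mm thick, with a round knob above (24 mm diameter, from 25 to 60 mm above the origin). Origin at the centre of the underside, z up through the knob. About 350 g. Starts upright on the grey mat.
- gauge_blue: Setting gauge with blue knob and blue band, maybe absent: steel disc of 60 mm diameter, 25 mm thick, with a round knob above (24 mm diameter, from 25 to 60 mm above the origin). Origin at the centre of the underside, z up through the knob. About 350 g. Starts upright on the grey mat.
- gauge_yellow: Setting gauge with yellow knob and yellow band, maybe absent: steel disc of 60 mm diameter, 25 mm thick, with a round knob above (24 mm diameter, from 25 to 60 mm above the origin). Origin at the centre of the underside, z up through the knob. About 350 g. Starts upright on the grey mat.
- cap_tray: Fixed shallow green open tray, 300 (its x) x 125 (its y) x 28 mm high, walls and floor 4 mm, empty; origin at the centre of its underside. Three caps fit in a row along x, 95 mm apart.
- wrench: Steel wrench lying beyond the table; a bystander, not part of the job.
- oil: Small oil bottle, 110 mm tall, red cap; a bystander, not part of the job.
- wood_case: Light wooden box, 90 x 120 x 45 mm; a bystander, not part of the job.
- spare_ring: Steel ring, 60 mm diameter, 18 mm high; a bystander, not part of the job.
- marker: Orange marker pen, 120 mm long; a bystander, not part of the job.
Mind the look-alikes: they are no part of the job. Leave any purple look-alike of the gauge_blue alone. What is shaped like the gauge_red but turquoise is not meant.

How it is judged (in metres and radians):
On the way, in this order (a step that is already met when the one before it is completed fails the run):
1. the red gauge sits in the red nest (horizontal distance between gauge_red and nest_red below 0.008 m and z of gauge_red in the frame of nest_red between -0.005 and 0.005 m and angle between gauge_red's own z axis and vertical below 0.1 rad), for 0.2 s.
2. the table has been turned on until the blue place is in front (value of joint turntable above 0.927 rad), for 0.1 s.
3. the blue gauge sits in the blue nest (horizontal distance between gauge_blue and nest_blue below 0.008 m and z of gauge_blue in the frame of nest_blue between -0.005 and 0.005 m and angle between gauge_blue's own z axis and vertical below 0.1 rad), for 0.2 s.
4. the table has been turned on until the yellow place is in front (value of joint turntable above 1.974 rad), for 0.1 s.
5. the yellow gauge sits in the yellow nest (horizontal distance between gauge_yellow and nest_yellow below 0.008 m and z of gauge_yellow in the frame of nest_yellow between -0.005 and 0.005 m and angle between gauge_yellow's own z axis and vertical below 0.1 rad), for 0.2 s.
6. the table has been turned on until the bare place is in front (value of joint turntable above 3.022 rad), for 0.1 s.
At the end, for the whole second after the job is handed in: Each gauge present is upright, seated in the nest of its colour (8 mm sideways, 5 mm in height), that nest's cap flat, knob up, on the tray floor; nests without a gauge keep their caps; the table rests at its last detent (3.142 rad within 0.07); all is at rest (all of step 1 and all of step 3 and all of step 5 and value of joint turntable between 3.072 and 3.212 rad and linear speed of each of gauge_red, cap_red, gauge_blue, cap_blue, gauge_yellow, cap_yellow below 0.02 m/s and ((x of cap_red in the frame of cap_tray between -0.125 and 0.125 m and y of cap_red in the frame of cap_tray between -0.045 and 0.045 m and z of cap_red in the frame of cap_tray below 0.012 m and angle between cap_red's own z axis and vertical below 0.15 rad) or (horizontal distance between cap_red and nest_red below 0.01 m and z of cap_red in the frame of nest_red below 0.009 m and angle between cap_red's own z axis and vertical below 0.1 rad)) and (height (world z) of gauge_red above -5 m or (horizontal distance between cap_red and nest_red below 0.01 m and z of cap_red in the frame of nest_red below 0.009 m and angle between cap_red's own z axis and vertical below 0.1 rad)) and ((x of cap_blue in the frame of cap_tray between -0.125 and 0.125 m and y of cap_blue in the frame of cap_tray between -0.045 and 0.045 m and z of cap_blue in the frame of cap_tray below 0.012 m and angle between cap_blue's own z axis and vertical below 0.15 rad) or (horizontal distance between cap_blue and nest_blue below 0.01 m and z of cap_blue in the frame of nest_blue below 0.009 m and angle between cap_blue's own z axis and vertical below 0.1 rad)) and (height (world z) of gauge_blue above -5 m or (horizontal distance between cap_blue and nest_blue below 0.01 m and z of cap_blue in the frame of nest_blue below 0.009 m and angle between cap_blue's own z axis and vertical below 0.1 rad)) and ((x of cap_yellow in the frame of cap_tray between -0.125 and 0.125 m and y of cap_yellow in the frame of cap_tray between -0.045 and 0.045 m and z of cap_yellow in the frame of cap_tray below 0.012 m and angle between cap_yellow's own z axis and vertical below 0.15 rad) or (horizontal distance between cap_yellow and nest_yellow below 0.01 m and z of cap_yellow in the frame of nest_yellow below 0.009 m and angle between cap_yellow's own z axis and vertical below 0.1 rad)) and (height (world z) of gauge_yellow above -5 m or (horizontal distance between cap_yellow and nest_yellow below 0.01 m and z of cap_yellow in the frame of nest_yellow below 0.009 m and angle between cap_yellow's own z axis and vertical below 0.1 rad))); the robot touches nothing.
It fails at once if the blue cap is lifted off before its nest has been brought to the front (z of cap_blue in the frame of nest_blue above 0.025 m and value of joint turntable below 0.847 rad).
It fails at once if the yellow cap is lifted off before its nest has been brought to the front (z of cap_yellow in the frame of nest_yellow above 0.025 m and value of joint turntable below 1.894 rad).
It fails at once if one of the other things on the bench is moved over 5 cm (distance of any of wrench, oil, wood_case, spare_ring, marker from where it was at the start of the episode above 0.05 m).
Of gauge_red, gauge_blue, gauge_yellow only 2 to 3 are there at a start; the rules pass over those that are not, and their reading is None.
At some moment in a run one of gauge_red, gauge_blue, gauge_yellow may be knocked a few centimetres aside while the robot is not near it.
Once in a run the grip may slacken for a moment while it holds something.
It also fails if it takes over 210 s, if anything falls off the work surface, if the arm or the gripper's body presses on something with over 40 N, if the wrist force passes 120 N, or if a joint passes its speed limit or range.

## Working session

There is one attempt and no reset: what is moved stays moved. The work goes in short steps, Python scripts to look and compute and a shell command to move; the robot and the scene stay as the last step left them, time stands still between calls to the robot, and variables do not carry over. Pictures are saved under pics/ and viewed, about 12 in all and at most 16, crops included, and the job is handed in when it is done.

```bash
ls; mkdir -p pics; python3 - <<'E'
from rig import *
import cv2,numpy as np
s=get_state();print({k:np.round(v,3) for k,v in s.items()})
for n in ("top","side"):
    c=capture(n);cv2.imwrite(f"pics/{n}0.png",c["frame"]);print(n,c["intrinsics"],c["R"],c["t"])
c=capture("wrist");cv2.imwrite("pics/wrist0.png",c["frame"]);print(c["intrinsics"],c["mount"])
E
```

```text
pics
{'time': np.float64(0.0), 'q': array([ 1.242,  0.351,  1.652, -0.   ,  1.139, -0.085]), 'dq': array([ 0.   ,  0.   , -0.001,  0.001, -0.001,  0.   ]), 'effort': array([-0.0000e+00, -5.0609e+01, -2.9141e+01, -0.0000e+00,  4.0000e-03,
        0.0000e+00]), 'position': array([132.647, 533.415, 230.754]), 'tcp_rot': array([-3.820e-01, -3.118e+00,  2.000e-03]), 'force': array([-0.761,  0.344,  0.192]), 'ft_torque': array([-0.022, -0.046, -0.004]), 'grip_width': np.float64(85.692)}
top [[520.76219123   0.         319.65033859]
 [  0.         520.76219123 202.3229523 ]
 [  0.           0.           1.        ]] [[-0.02991845 -0.99954093  0.00477571]
 [-0.98155426  0.0284768  -0.18905107]
 [ 0.18882828 -0.01034374 -0.98195564]] [ -30.78712814  606.784264   1259.39791213]
side [[428.04423977   0.         318.58692605]
 [  0.         428.04423977 200.38590238]
 [  0.           0.           1.        ]] [[ 0.93618046 -0.35093326  0.02029759]
 [-0.1929959  -0.56139737 -0.80472702]
 [ 0.29380049  0.74945236 -0.59329793]] [-568.96603292  152.34166738 1184.20059701]
[[309.70691629   0.         315.05703449]
 [  0.         309.70691629 197.18779527]
 [  0.           0.           1.        ]] [[-6.38441156e-05 -9.47146180e-01 -3.20802290e-01  8.24713685e+01]
 [ 9.99999890e-01  8.87371215e-05 -4.61003986e-04 -4.79336818e-01]
 [ 4.65105236e-04 -3.20802284e-01  9.47146070e-01 -1.42844657e+02]
 [ 0.00000000e+00  0.00000000e+00  0.00000000e+00  1.00000000e+00]]
```

View pics/top0.png

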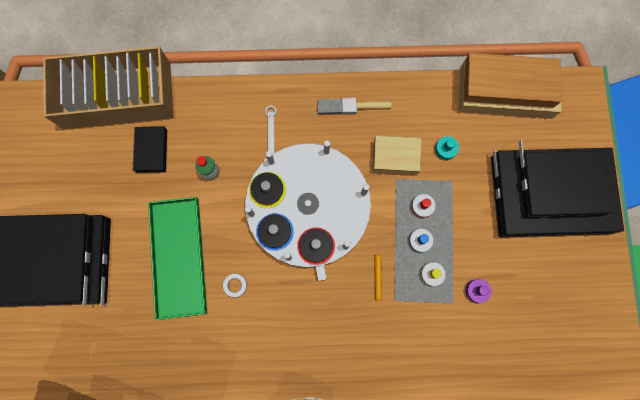

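View pics/side0.png

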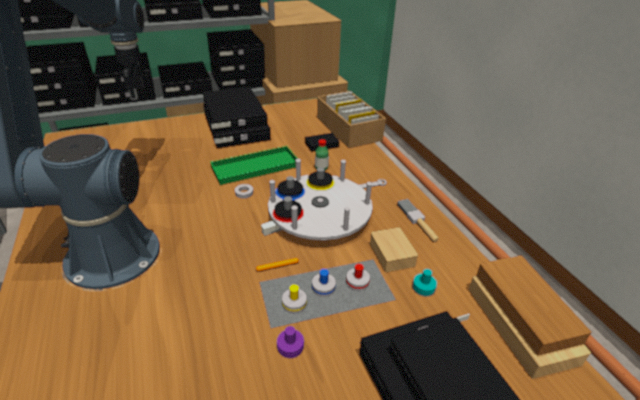

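Top view: gauges' knobs on the mat are red (425,203), blue (423,239) and yellow (435,273). The purple (479,291) and turquoise (447,147) look-alikes stand off the mat and are not meant. The red nest is in front at (316,245), with the white block at (321,272), and the tray is at (178,258). I'll measure these and confirm with a crop.

```bash
cat > h.py <<'E'
from rig import get_state,capture,job_done
import cv2,numpy as np
from scipy.spatial.transform import Rotation as Ro
def ray(c,uv,z):
    K,R,t=c["intrinsics"],c["R"],c["t"];C=-R.T@t
    d=R.T@np.linalg.inv(K)@np.array([uv[0],uv[1],1.]);return C+d*(z-C[2])/d[2]
def proj(c,X):
    p=c["intrinsics"]@(c["R"]@np.asarray(X,float)+c["t"]);return p[:2]/p[2]
H={'red':[(0,6),(174,180)],'blue':[(102,116)],'yellow':[(26,33)],'green':[(62,78)],'purple':[(130,150)]}
def mask(f,col,s=150,v=60):
    h=cv2.cvtColor(f,cv2.COLOR_BGR2HSV);m=0
    for a,b in H[col]: m=m|cv2.inRange(h,(a,s,v),(b,255,255))
    return m
def blobs(m,a=15):
    n,_,st,ce=cv2.connectedComponentsWithStats(m)
    return [(st[i][4],*np.round(ce[i],1)) for i in range(1,n) if st[i][4]>=a]
E
python3 - <<'E'
from h import *
c=capture("top");f=c["frame"];s=capture("side")
print("cam",-c["R"].T@c["t"],-s["R"].T@s["t"])
for col in H:
    for n,cc in(("top",c),("side",s)):
        print(col,n,[(b,np.round(ray(cc,b[1:],55)[:2],1)) for b in blobs(mask(cc["frame"],col))])
# disc
h=cv2.cvtColor(f,cv2.COLOR_BGR2HSV)
m=cv2.inRange(h,(0,0,165),(180,40,255));m=cv2.morphologyEx(m,cv2.MORPH_OPEN,np.ones((3,3)))
for ct in cv2.findContours(m,0,2)[0]:
    if cv2.contourArea(ct)>60: 
        (u,v),_,_=cv2.minAreaRect(ct);print("white",cv2.contourArea(ct),u,v)
        if cv2.contourArea(ct)>3000:
            P=np.array([ray(c,p,49)[:2] for p in cv2.convexHull(ct)[:,0]],np.float32)
            print("disc",cv2.minEnclosingCircle(P)); e=cv2.fitEllipse(P);print(e)
        else: print(ray(c,(u,v),30))
g=max(cv2.findContours(mask(f,'green'),0,2)[0],key=cv2.contourArea)
print("tray",[np.round(ray(c,p,28)[:2]) for p in cv2.boxPoints(cv2.minAreaRect(g))])
a=cv2.resize(f[130:310,230:500],None,fx=2.9,fy=2.9,interpolation=2);cv2.imwrite("pics/crop1.png",a)
E
```

```text
cam [ 356.86063133  -35.02538929 1351.53313066] [  214.13749075 -1001.64682042   836.72586096]
red top [((np.int32(74), np.float64(201.3), np.float64(160.5)), array([724.5, 252.4])), ((np.int32(76), np.float64(425.3), np.float64(203.2)), array([ 596.1, -316.6])), ((np.int32(191), np.float64(315.9), np.float64(248.2)), array([490. , -35.9]))]
red side [((np.int32(55), np.float64(321.9), np.float64(141.8)), array([744.1, 331.3])), ((np.int32(81), np.float64(281.2), np.float64(217.5)), array([468.8, -57.4])), ((np.int32(29), np.float64(300.2), np.float64(214.1)), array([526.1, -60.3])), ((np.int32(92), np.float64(358.4), np.float64(270.1)), array([ 592.2, -325. ]))]
blue top [((np.int32(2818), np.float64(628.0), np.float64(134.5)), array([ 762.9, -858. ])), ((np.int32(170), np.float64(278.9), np.float64(236.3)), array([522.6,  55.9])), ((np.int32(74), np.float64(422.9), np.float64(238.7)), array([ 506. , -304.4]))]
blue side [((np.int32(36), np.float64(279.7), np.float64(193.8)), array([498.1,  58. ])), ((np.int32(51), np.float64(297.5), np.float64(194.9)), array([549. ,  34.3])), ((np.
[... 1901 characters left out ...]
.34295328 -405.18584833   30.        ]
white 7253.5 540.0 24.0
disc ((1097.961181640625, -666.635498046875), 273.2547607421875)
((1094.6612548828125, -669.6220092773438), (202.8346710205078, 561.3379516601562), 2.5007636547088623)
white 9737.0 289.0 25.0
disc ((1064.723388671875, 21.159942626953125), 358.5041809082031)
((1097.5443115234375, 32.48033905029297), (197.76548767089844, 757.7180786132812), 177.9779815673828)
white 4679.0 60.5 29.0
disc ((1122.154541015625, 642.5459594726562), 184.8772430419922)
((1110.52490234375, 694.6133422851562), (192.7432403564453, 483.6566467285156), 177.27859497070312)
tray [array([629., 398.]), array([635., 267.]), array([336., 241.]), array([330., 366.])]
```

View pics/crop1.png

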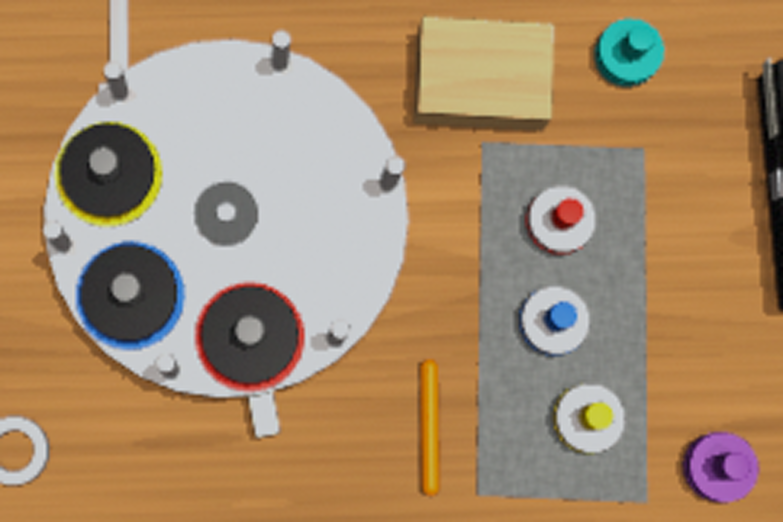

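Crop: the red gauge at crop (567,212), blue (563,316) and yellow (598,415) are on the mat, while the turquoise and purple look-alikes are off it. All three gauges are present. Next I measure the axis, the rings and the front direction.

```bash
cat >> h.py <<'E'
def circ(P):
    P=np.asarray(P,float);A=np.c_[2*P,np.ones(len(P))]
    for _ in range(4):
        x=np.linalg.lstsq(A,(P**2).sum(1),rcond=None)[0];r=np.sqrt(x[2]+x[:2]@x[:2])
        e=abs(np.hypot(*(P-x[:2]).T)-r);k=e<max(2,2*np.median(e));P,A=P[k],A[k]
    return x[:2],r
def ringfit(c,col,z,box):
    u0,v0,u1,v1=box;m=np.zeros(c["frame"].shape[:2],np.uint8);m[v0:v1,u0:u1]=mask(c["frame"],col)[v0:v1,u0:u1]
    ct=np.vstack(cv2.findContours(m,0,1)[0])[:,0]
    return circ([ray(c,p,z)[:2] for p in cv2.convexHull(ct)[:,0]])
def gauges(c):
    o={}
    for col in('red','blue','yellow'):
        m=mask(c["frame"],col);m[:,:390]=0;m[:,460:]=0;m[:180]=0
        b=max(blobs(m,5),default=None)
        o[col]=None if b is None else np.round(ray(c,b[1:],52)[:2],1)
    return o
E
python3 - <<'E'
from h import *
c=capture("top");f=c["frame"];print(gauges(c))
R={}
for col,b in dict(red=(290,225,340,270),blue=(250,205,300,256),yellow=(240,165,290,212)).items():
    R[col]=ringfit(c,col,50,b);print(col,R[col])
P=[]
h=cv2.cvtColor(f,cv2.COLOR_BGR2HSV);m=cv2.inRange(h,(8,70,60),(25,255,255))
for a in np.radians(np.arange(0,360,4)):   # radial scan to first wood pixel
    for r in np.arange(55,72,.25):
        u,v=308+r*np.cos(a),205.5+r*np.sin(a)
        if m[int(round(v)),int(round(u))]: P.append(ray(c,(u,v),47)[:2]);break
print("disc",circ(P),len(P))
for n,X in dict(mid=None).items(): pass
# axis from nests: circle radius110 
A,_=circ(P)
for col in R: d=R[col][0]-A;print(col,np.hypot(*d),np.degrees(np.arctan2(d[1],d[0]))%360)
d=np.array([431.75,-45.8])-A;print("block",np.hypot(*d),np.degrees(np.arctan2(d[1],d[0]))%360)
E
```

```text
{'red': array([ 596.7, -317.2]), 'blue': array([ 506.3, -305. ]), 'yellow': array([ 420.3, -331.7])}
red (array([497.4788161 , -35.71298463]), np.float64(45.74717180767912))
blue (array([536.38157738,  67.0300276 ]), np.float64(45.53263149690052))
yellow (array([644.91378452,  84.65957409]), np.float64(45.852156668363115))
disc (array([605.85166584, -18.02540164]), np.float64(160.28267882475674)) 87
red 109.80676278632087 189.26954106208888
blue 109.8203953425088 129.24066230726825
yellow 109.86379456115648 69.1728176731933
block 176.3032000894136 189.06406937921466
```

```bash
python3 -m jog '[[1,30,-46,0,0,0,-9.5],[1,30,-46,0,0,0,-9.5],[1,30,-46,0,0,0,-9.5],[1,30,-46,0,0,0,-9.5],[1,30,-46,0,0,0,-9.5],[1,30,-46,0,0,0,-9.5],[1,30,-46,0,0,0,-9.5],[1,30,-46,0,0,0,0],[1,30,-46,0,0,0,0],[1,30,-46,0,0,0,0]]' 40
```

```text
time: 1.55
position: [438.4, 60.5, 232.0]
tcp_rot: [2.068, 2.362, 0.007]
force: [0.9, 0.9, 0.9]
grip_width: 85.6
```

```bash
python3 -m jog '[[1,20,-32,0,0,0,1.6],[1,20,-32,0,0,0,0],[1,19,-32,0,0,0,0],[1,0,0,-40,0,0,0],[1,0,0,-40,0,0,0],[1,0,0,0,0,0,0]]'; python3 - <<'E'
from h import *
s=get_state();print(s["position"],s["tcp_rot"]);c=capture("wrist");cv2.imwrite("pics/w1.png",c["frame"])
E
```

```text
time: 2.3
position: [500.9, -43.0, 150.7]
tcp_rot: [2.039, 2.384, 0.009]
force: [0.4, 0.7, 1.6]
grip_width: 85.9
[500.87960319 -42.97981588 150.67613424] [2.03887983 2.38378066 0.00857879]
```

View pics/w1.png

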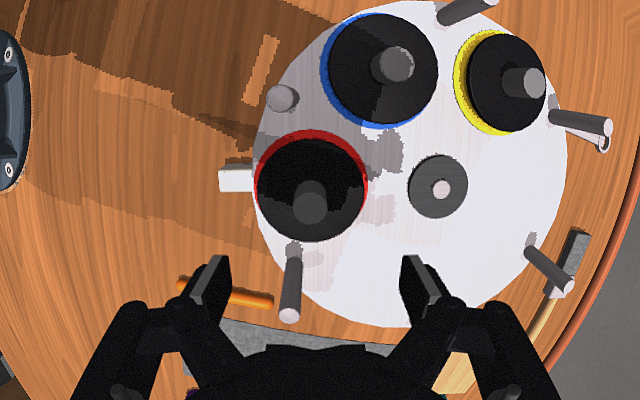

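Wrist view: the red-ringed cap is at (310,190), with the jaws either side along the radius. Now I correct the offset and descend onto the knob.

```bash
python3 -m jog '[[1,-3.6,7.4,0,0,0,0],[1,0,0,-30,0,0,0],[1,0,0,-20,0,0,0],[1,0,0,-10,0,0,0],[1,0,0,0,0,0,0],[1,0,0,0,0,0,0]]'
```

```text
time: 3.1
position: [502.1, -33.8, 99.5]
tcp_rot: [2.028, 2.375, 0.022]
force: [-0.4, 0.2, -1.1]
grip_width: 85.5
```

```bash
python3 -m jog '[[1,-4.8,-1.8,-16,0,0,0],[1,0,0,-8,0,0,0],[1,0,0,0,0,0,0]]';python3 -m jog '[[1,0,0,0,0,0,0]]'
```

```text
time: 3.48
position: [498.7, -35.8, 77.3]
tcp_rot: [2.025, 2.373, 0.025]
force: [-0.1, -0.3, -0.5]
grip_width: 85.5
time: 3.6
position: [499.1, -35.8, 77.8]
tcp_rot: [2.025, 2.372, 0.026]
force: [0.5, -0.2, -0.5]
grip_width: 85.5
```

```bash
cat >> h.py <<'E'
def st(tx=None,ty=None,tz=None,jaw=9.2):
    s=get_state();p=s["position"];R=Ro.from_rotvec(s["tcp_rot"]).as_matrix()
    z,y=R[:,2],R[:,1];j=(np.degrees(np.arctan2(y[1],y[0]))-jaw+90)%180-90
    tl=np.degrees(np.cross(z,[0,0,-1]));tl[2]=-j
    d=[None if t is None else round(t-q,1) for t,q in zip((tx,ty,tz),p)]
    print("t",round(s["time"],2),"p",np.round(p,1),"go",d,"turn",np.round(tl,1),"w",round(s["grip_width"],1),"F",np.round(s["force"],1),"q",np.round(s["q"],2))
E
python3 -m jog '[[1,-1.5,0,-4,0,0,0],[0.2,0,0,0,0,0,0],[0.2,0,0,0,0,0,0],[0,0,0,0,0,0,0],[0,0,0,0,0,0,0],[0,0,0,0,0,0,0],[0,0,0,0,0,0,0]]' 60; python3 -c "from h import *;st(497.3,-35.6,74)"
```

```text
time: 4.47
position: [497.9, -35.8, 74.8]
tcp_rot: [2.024, 2.372, 0.026]
force: [-0.1, -0.4, 1.4]
grip_width: 22.3
t 4.47 p [497.9 -35.8  74.8] go [np.float64(-0.6), np.float64(0.2), np.float64(-0.8)] turn [0.1 1.6 0.2] w 22.3 F [-0.1 -0.4  1.4] q [-0.17  0.48  1.92  0.    0.71 -0.33]
```

```bash
python3 -m jog '[[0,0,0,25,0,0.8,0],[0,0,0,35,0,0.8,0],[0,0,0,40,0,0,0],[0,0,30,10,0,0,0],[0,10,45,0,0,0,0],[0,12,50,0,0,0,0],[0,12,50,0,0,0,0],[0,12,50,0,0,0,0],[0,12,50,0,0,0,0],[0,10,40,0,0,0,0]]'; python3 - <<'E'
from h import *
st(577,326,100);c=capture("top");cv2.imwrite("pics/t2.png",c["frame"])
# cup, seen from top: inner floor/rim
P=ringfit(c,'red',50,(290,225,340,270));print(P)
E
```

```text
time: 5.72
position: [566.3, 287.3, 187.0]
tcp_rot: [2.045, 2.383, -0.002]
force: [0.0, -0.5, -0.5]
grip_width: 22.2
t 5.72 p [566.3 287.3 187. ] go [np.float64(10.7), np.float64(38.7), np.float64(-87.0)] turn [0.1 0.  0.5] w 22.2 F [ 0.  -0.5 -0.5] q [ 0.4   0.55  1.46 -0.    1.13  0.24]
(array([497.70793628, -35.6717661 ]), np.float64(45.609569571815044))
```

View pics/t2.png

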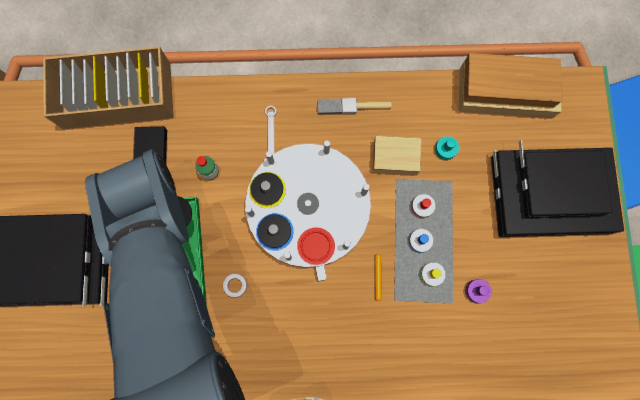

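The red cup at (316,246) is open and the gauges are unmoved. Now I lay the cap down.

```bash
python3 -m jog '[[0,7,26,0,0,0,0],[0,3.5,12,-30,0,0,0],[0,0,0,-40,0,0,0],[0,0,0,-40,0,0,0],[0,0,0,-20,0,0,0],[0,0,0,0,0,0,0]]'; python3 -c "from h import *;st(577,326,27)"
```

```text
time: 6.52
position: [577.1, 332.3, 52.0]
tcp_rot: [2.04, 2.388, 0.002]
force: [-0.6, 0.5, -0.8]
grip_width: 22.1
t 6.53 p [577.1 332.3  52. ] go [np.float64(-0.1), np.float64(-6.3), np.float64(-25.0)] turn [-0.   0.1  0.2] w 22.1 F [-0.6  0.5 -0.8] q [ 0.45  0.76  1.45 -0.    0.93  0.3 ]
```

```bash
python3 -m jog '[[0,0,-6,0,0,0,0],[0,0,0,-13,0,0,0],[0,0,0,-6,0,0,0],[0,0,0,-4,0,0,0],[0,0,0,-2,0,0,0],[0,0,0,0,0,0,0]]'; python3 -c "from h import *;st(577,326,27)"
```

```text
time: 7.28
position: [579.2, 326.6, 29.5]
tcp_rot: [2.039, 2.386, 0.01]
force: [0.8, 0.3, -1.1]
grip_width: 21.9
t 7.28 p [579.2 326.6  29.5] go [np.float64(-2.2), np.float64(-0.6), np.float64(-2.5)] turn [-0.2  0.4  0.2] w 21.9 F [ 0.8  0.3 -1.1] q [ 0.44  0.79  1.46 -0.    0.88  0.29]
```

```bash
python3 -m jog '[[0,-1.5,0,-3,0,0,0],[0,0,0,-1,0,0,0],[0,0,0,0,0,0,0],[0.55,0,0,0,0,0,0],[0.55,0,0,0,0,0,0],[0.55,0,0,0,0,0,0],[0.55,0,0,20,0,0,0],[0.6,0,0,50,0,0,0],[1,0,0,60,0,0,0],[1,0,0,0,0,0,0]]'; python3 -c "
from h import *
st(596.7,-317.2,150);print(gauges(capture('top')))"
```

```text
time: 8.52
position: [578.0, 326.9, 164.3]
tcp_rot: [2.038, 2.385, 0.016]
force: [0.1, 1.2, -0.5]
grip_width: 84.4
t 8.53 p [578.  326.9 164.3] go [np.float64(18.7), np.float64(-644.1), np.float64(-14.3)] turn [-0.3  0.6  0.2] w 84.4 F [ 0.1  1.2 -0.5] q [ 0.44  0.62  1.4  -0.    1.11  0.29]
{'red': array([ 596.7, -317.2]), 'blue': array([ 506.3, -305. ]), 'yellow': array([ 420.3, -331.5])}
```

```bash
python3 -m jog '[[1,2,-50,5,0,0,0],[1,2,-60,5,0,0,0],[1,2,-60,0,0,0,0],[1,2,-60,0,0,0,0],[1,2,-60,0,0,0,0],[1,2,-60,0,0,0,0],[1,2,-60,0,0,0,0],[1,2,-60,0,0,0,0],[1,2,-60,0,0,0,0],[1,2,-50,0,0,0,0]]'; python3 -m jog '[[1,0,-30,0,0,0,0],[1,0,-10,0,0,0,0],[1,0,0,0,0,0,0]]'; python3 - <<'E'
from h import *
st(596.7,-317.2,120);c=capture("top");print(gauges(c));s=get_state();w=capture("wrist");cv2.imwrite("pics/w3.png",w["frame"])
b=[np.round(ray(c,p,28)[:2]) for p in ()]
E
```

```text
time: 9.82
position: [590.0, -268.3, 166.5]
tcp_rot: [-2.03, -2.389, -0.002]
force: [1.1, 0.5, 0.2]
grip_width: 85.3
time: 10.2
position: [588.1, -311.5, 164.1]
tcp_rot: [-2.032, -2.382, -0.001]
force: [0.2, 0.6, 0.8]
grip_width: 85.2
t 10.2 p [ 588.1 -311.5  164.1] go [np.float64(8.6), np.float64(-5.7), np.float64(-44.1)] turn [-0.4 -0.4  0.1] w 85.2 F [0.2 0.6 0.8] q [-0.56  0.63  1.38  0.    1.14 -0.72]
{'red': None, 'blue': None, 'yellow': None}
```

```bash
python3 -m jog '[[1,8.6,-5.7,-20,0,0,0],[1,0,0,-45,0,0,0],[1,0,0,-30,0,0,0],[1,0,0,-10,0,0,0],[1,0,0,0,0,0,0]]'; python3 -c "from h import *;st(596.7,-317.2,33)"
```

```text
time: 10.92
position: [599.3, -310.2, 59.1]
tcp_rot: [-2.025, -2.392, -0.002]
force: [0.7, -0.6, 0.3]
grip_width: 85.4
t 10.93 p [ 599.3 -310.2   59.1] go [np.float64(-2.6), np.float64(-7.0), np.float64(-26.1)] turn [-0.3 -0.3 -0.3] w 85.4 F [ 0.7 -0.6  0.3] q [-0.55  0.77  1.41  0.    0.97 -0.72]
```

```bash
python3 -m jog '[[1,-2,-7,-12,0,0,0],[1,0,0,-8,0,0,0],[1,0,0,-5,0,0,0],[1,0,0,-3,0,0,0],[1,0,0,0,0,0,0]]'; python3 -c "from h import *;st(596.7,-317.2,33)"
```

```text
time: 11.55
position: [598.4, -318.3, 32.1]
tcp_rot: [-2.027, -2.395, -0.003]
force: [1.1, -1.0, 0.3]
grip_width: 85.6
t 11.55 p [ 598.4 -318.3   32.1] go [np.float64(-1.7), np.float64(1.1), np.float64(0.9)] turn [-0.2 -0.1 -0.3] w 85.6 F [ 1.1 -1.   0.3] q [-0.56  0.81  1.41  0.    0.92 -0.73]
```

```bash
python3 -m jog '[[1,-1.5,1,0,0,0,0],[0,0,0,0,0,0,0],[0,0,0,0,0,0,0],[0,0,0,0,0,0,0],[0,0,0,0,0,0,0],[0,0,0,0,0,0,0]]' 90; python3 -m jog '[[0,0,0,25,0,0,0],[0,0,0,40,0,0,0],[0,0,0,50,0,0,0],[0,0,0,30,0,0,0],[0,0,0,0,0,0,0],[0,0,0,0,0,0,0]]'; python3 - <<'E'
from h import *
st(497.5,-35.7,165);w=capture("wrist");cv2.imwrite("pics/w4.png",w["frame"]);s=capture("side");cv2.imwrite("pics/s4.png",s["frame"][120:340,200:480])
E
```

```text
time: 12.3
position: [597.2, -317.4, 33.2]
tcp_rot: [-2.028, -2.397, -0.004]
force: [1.1, -0.1, -1.0]
grip_width: 21.3
time: 13.05
position: [594.2, -315.5, 176.3]
tcp_rot: [-2.022, -2.389, -0.002]
force: [-0.4, -0.4, -3.7]
grip_width: 21.1
t 13.05 p [ 594.2 -315.5  176.3] go [np.float64(-96.7), np.float64(279.8), np.float64(-11.3)] turn [-0.5 -0.5 -0.3] w 21.1 F [-0.4 -0.4 -3.7] q [-0.56  0.63  1.34  0.    1.18 -0.73]
```

View pics/w4.png

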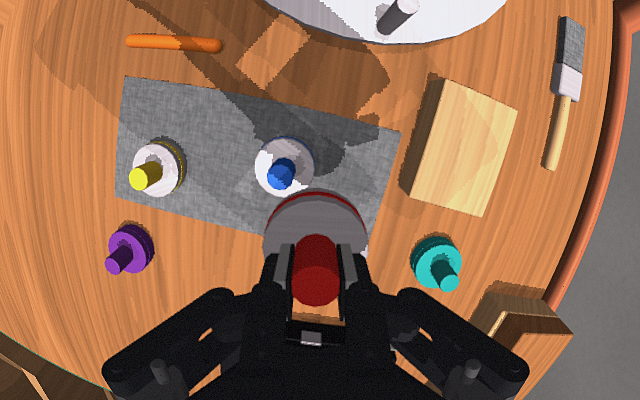

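Wrist view: the red gauge is held, with its knob top at about (316,286) between the pads. The blue gauge (285,170) and yellow gauge (150,170) are still standing.

```bash
cat >> h.py <<'E'
def wdir(w,uv):
    K,M=w["intrinsics"],np.asarray(w["mount"]);d=(np.array(uv,float)-K[:2,2])/K[0,0];r=np.hypot(*d)
    v=np.r_[d/r*np.sin(r),np.cos(r)] if r>1e-9 else np.array([0,0,1.]);return M[:3,:3]@v,M[:3,3]
def wtool(w,uv,z):
    d,o=wdir(w,uv);return o+d*(z-o[2])/d[2]
def wworld(w,s,uv,z):
    R=Ro.from_rotvec(s["tcp_rot"]).as_matrix();d,o=wdir(w,uv);d,o=R@d,R@o+s["position"];return o+d*(z-o[2])/d[2]
E
python3 - <<'E'
from h import *
s=get_state();w=capture("wrist");f=w["frame"]
print("knob top in tool",wtool(w,(316,286),-28))
for col,lim in(('blue',(200,100,340,200)),('yellow',(100,100,200,200))):
    m=np.zeros(f.shape[:2],np.uint8);a,b,c,d=lim;m[b:d,a:c]=mask(f,col,150,90)[b:d,a:c]
    bb=max(blobs(m));print(col,bb,wworld(w,s,bb[1:],52))
E
python3 -m jog '[[0,-10,30,0,0,0,0],[0,-16,48,0,0,0,0],[0,-16,48,0,0,0,0],[0,-16,48,0,0,0,0],[0,-16,48,0,0,0,0],[0,-12,35,0,0,0,0],[0,-6,12,0,0,0,0],[0,0,0,0,0,0,0]]'; python3 -c "from h import *;st(497.5,-35.7,165)"
```

```text
knob top in tool [  1.14186292   0.18251279 -28.        ]
blue (np.int32(512), np.float64(279.4), np.float64(176.3)) [ 559.70915876 -308.71316638   52.        ]
yellow (np.int32(325), np.float64(137.8), np.float64(178.7)) [ 415.05089015 -333.36610871   52.        ]
time: 14.2
position: [496.1, -39.0, 168.9]
tcp_rot: [-2.017, -2.381, 0.004]
force: [0.1, 0.3, -3.2]
grip_width: 21.5
t 14.2 p [496.1 -39.  168.9] go [np.float64(1.4), np.float64(3.3), np.float64(-3.9)] turn [-0.7 -1.  -0.3] w 21.5 F [ 0.1  0.3 -3.2] q [-0.18  0.34  1.84  0.01  0.98 -0.35]
```

```bash
python3 -m jog '[[0,1.4,3.3,-15,-0.7,-1,-0.3],[0,0,0,-20,0,0,0],[0,0,0,-15,0,0,0],[0,0,0,-5,0,0,0],[0,0,0,0,0,0,0]]'; python3 -c "from h import *;st(497.5,-35.7,105)"
```

```text
time: 14.82
position: [499.8, -39.8, 111.8]
tcp_rot: [2.039, 2.386, -0.0]
force: [-0.0, 0.3, -3.1]
grip_width: 21.4
t 14.82 p [499.8 -39.8 111.8] go [np.float64(-2.3), np.float64(4.1), np.float64(-6.8)] turn [0.1 0.1 0.3] w 21.4 F [-0.   0.3 -3.1] q [-0.17  0.43  1.88 -0.    0.83 -0.33]
```

```bash
python3 -m jog '[[0,-2,4,-5,0,0,0],[0,0,0,0,0,0,0],[0,0,0,0,0,0,0]]'; python3 - <<'E'
from h import *
st(497.5,-35.7,100);c=capture("wrist");cv2.imwrite("pics/w5.png",c["frame"][120:330,180:460])
E
```

```text
time: 15.2
position: [498.3, -35.7, 107.5]
tcp_rot: [2.038, 2.384, 0.001]
force: [0.4, 0.1, -4.0]
grip_width: 21.4
t 15.2 p [498.3 -35.7 107.5] go [np.float64(-0.8), np.float64(-0.0), np.float64(-7.5)] turn [0.1 0.2 0.3] w 21.4 F [ 0.4  0.1 -4. ] q [-0.16  0.43  1.89 -0.    0.81 -0.32]
```

View pics/w5.png

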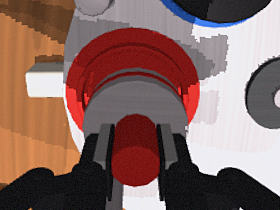

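The gauge sits centred over the red cup. Now I lower it.

```bash
python3 -m jog '[[0,-0.8,0,-12,0,0,0],[0,0,0,-8,0,0,0],[0,0,0,-5,0,0,0],[0,0,0,-4,0,0,0],[0,0,0,0,0,0,0]]'; python3 -c "from h import *;st(497.5,-35.7,81)"
```

```text
time: 15.88
position: [498.4, -36.4, 82.7]
tcp_rot: [2.036, 2.383, 0.002]
force: [0.7, -0.3, -3.8]
grip_width: 21.7
t 15.88 p [498.4 -36.4  82.7] go [np.float64(-0.9), np.float64(0.7), np.float64(-1.7)] turn [0.2 0.3 0.2] w 21.7 F [ 0.7 -0.3 -3.8] q [-0.16  0.47  1.9  -0.    0.76 -0.32]
```

```bash
python3 -m jog '[[0,-0.9,0.7,-2,0,0,0],[0,0,0,-1.5,0,0,0],[0.5,0,0,0,0,0,0],[0.5,0,0,0,0,0,0],[0.6,0,0,0,0,0,0],[0.6,0,0,20,0,0,0],[0.6,0,0,50,0,0,0],[0.6,0,0,50,0,0,0],[0.3,0,0,0,0,0,0]]'; python3 - <<'E'
from h import *
st(470.4,33.5,170);s=get_state();c=capture("wrist");cv2.imwrite("pics/w6.png",c["frame"]);t=capture("top");print(gauges(t))
E
```

```text
time: 17.0
position: [498.6, -36.4, 203.5]
tcp_rot: [2.034, 2.382, 0.001]
force: [0.5, -0.7, -0.6]
grip_width: 34.5
t 17.0 p [498.6 -36.4 203.5] go [np.float64(-28.2), np.float64(69.9), np.float64(-33.5)] turn [0.3 0.4 0.2] w 34.5 F [ 0.5 -0.7 -0.6] q [-0.16  0.29  1.81 -0.    1.03 -0.32]
{'red': None, 'blue': array([ 560.2, -306.8]), 'yellow': array([ 420.3, -331.5])}
```

View pics/w6.png

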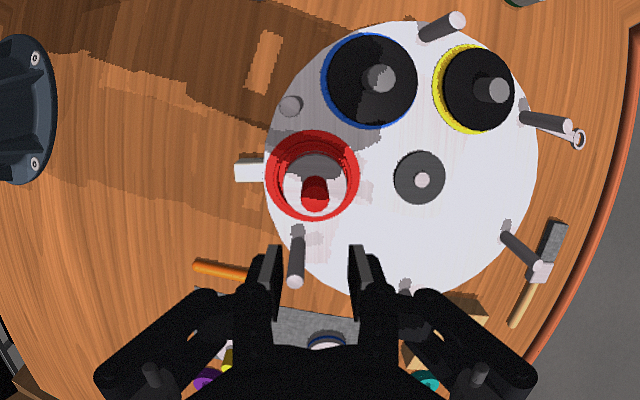

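Wrist view: the red gauge sits inside the red cup at (313,185). The blue gauge was knocked and now measures (560,-307). Next I turn the table: go behind the left front post with shut fingers.

```bash
python3 -m jog '[[0,-5,35,0,0,0,0],[0,-6,45,0,0,0,0],[0,-4,20,0,0,0,0],[0,0,0,-20,0,0,0],[0,0,0,0,0,0,0]]'; python3 -c "from h import *;st(483,63,88)"
```

```text
time: 17.73
position: [477.7, 66.8, 171.7]
tcp_rot: [-2.037, -2.384, 0.017]
force: [0.5, -0.4, -0.8]
grip_width: -0.1
t 17.73 p [477.7  66.8 171.7] go [np.float64(5.3), np.float64(-3.8), np.float64(-83.7)] turn [ 0.2 -0.7  0.2] w -0.1 F [ 0.5 -0.4 -0.8] q [ 0.04  0.31  1.88 -0.    0.97 -0.11]
```

```bash
python3 -m jog '[[0,5,-3.5,-20,0,-0.7,0],[0,0,0,-30,0,0,0],[0,0,0,-20,0,0,0],[0,0,0,-8,0,0,0],[0,0,0,0,0,0,0]]'; python3 -c "from h import *;st(483,63,88)"
```

```text
time: 18.35
position: [482.8, 62.0, 90.9]
tcp_rot: [2.042, 2.385, -0.007]
force: [0.6, -0.4, -0.2]
grip_width: 0.5
t 18.35 p [482.8  62.   90.9] go [np.float64(0.2), np.float64(1.0), np.float64(-2.9)] turn [ 0.3 -0.1  0.3] w 0.5 F [ 0.6 -0.4 -0.2] q [ 0.03  0.44  1.93 -0.01  0.77 -0.12]
```

```bash
python3 -m jog '[[0,-5,-9,0,0,0,0],[0,-5,-9,0,0,0,0],[0,-4,-10,0,0,0,0],[0,-4,-10,0,0,0,0],[0,-2,-10,0,0,0,0],[0,-2,-10,0,0,0,0],[0,-1,-10,0,0,0,0],[0,0,-10,0,0,0,0]]'; python3 -c "from h import *;st(460,-35.9,90);A=np.array([605.9,-18.]);d=get_state()['position'][:2]-A;print(np.hypot(*d),np.degrees(np.arctan2(d[1],d[0]))%360)"
```

```text
time: 19.35
position: [464.2, -16.8, 96.3]
tcp_rot: [2.038, 2.374, 0.023]
force: [2.3, 4.7, -3.2]
grip_width: 0.0
t 19.35 p [464.2 -16.8  96.3] go [np.float64(-4.2), np.float64(-19.1), np.float64(-6.3)] turn [-0.2  1.1  0.5] w 0.0 F [ 2.3  4.7 -3.2] q [-0.14  0.4   1.99  0.01  0.73 -0.3 ]
141.68053036532473 179.51839619980527
```

```bash
python3 -m jog '[[0,-4,-10,-3,0,1,0],[0,0,-10,0,0,0,0],[0,1,-10,0,0,0,0],[0,2,-10,0,0,0,0],[0,3,-8,0,0,0,0],[0,3,-8,0,0,0,0],[0,0,0,0,0,0,0]]'; python3 - <<'E'
from h import *
st(470,-75,90);A=np.array([605.9,-18.]);d=get_state()['position'][:2]-A;print(np.hypot(*d),np.degrees(np.arctan2(d[1],d[0]))%360)
w=capture("wrist");cv2.imwrite("pics/w7.png",w["frame"])
E
```

```text
time: 20.23
position: [470.4, -77.6, 95.5]
tcp_rot: [2.046, 2.38, 0.009]
force: [-0.2, 0.2, 1.1]
grip_width: 0.1
t 20.23 p [470.4 -77.6  95.5] go [np.float64(-0.4), np.float64(2.6), np.float64(-5.5)] turn [-0.1  0.3  0.6] w 0.1 F [-0.2  0.2  1.1] q [-0.26  0.42  1.96  0.01  0.76 -0.42]
148.07194653537053 203.73726849470285
```

View pics/w7.png

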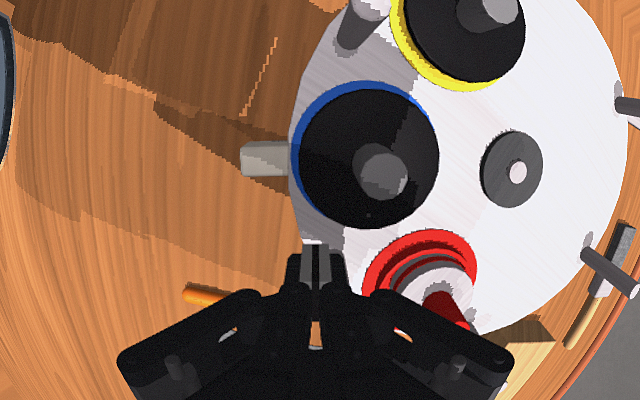

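Wrist view: the blue-ringed cap (370,155) is in front by the white block, the force is zero and the table has clicked. Now I lift the finger out and go to the cap.

```bash
python3 -m jog '[[0,0,0,30,0,0,0],[0.3,0,0,45,0,0,0],[1,10,15,20,0,0,-0.5],[1,15,22,0,0,0,0],[1,2,4,0,0,0,0],[1,0,0,-15,0,0,0],[1,0,0,0,0,0,0]]'; python3 -c "from h import *;st(497.5,-35.7,75)"
```

```text
time: 21.15
position: [495.2, -34.5, 176.2]
tcp_rot: [-2.057, -2.374, -0.005]
force: [-0.6, -0.5, 0.4]
grip_width: 85.8
t 21.15 p [495.2 -34.5 176.2] go [np.float64(2.3), np.float64(-1.2), np.float64(-101.2)] turn [-0.2  0.1  1. ] w 85.8 F [-0.6 -0.5  0.4] q [-0.17  0.32  1.84  0.    0.97 -0.31]
```

```bash
python3 -m jog '[[1,1,-1,-30,0,0,1],[1,0,0,-30,0,0,0],[1,0,0,-20,0,0,0],[1,0,0,-10,0,0,0],[1,0,0,-5,0,0,0],[1,0,0,0,0,0,0]]'; python3 -c "from h import *;st(497.5,-35.7,75)"
```

```text
time: 21.9
position: [494.8, -37.9, 77.9]
tcp_rot: [-2.038, -2.389, -0.003]
force: [-0.4, 1.0, 0.6]
grip_width: 85.2
t 21.9 p [494.8 -37.9  77.9] go [np.float64(2.7), np.float64(2.2), np.float64(-2.9)] turn [-0.2 -0.   0.1] w 85.2 F [-0.4  1.   0.6] q [-0.17  0.48  1.91  0.    0.75 -0.33]
```

Grip the cap, lift it and carry it to the centre tray slot (482,318).

```bash
python3 -m jog '[[1,2.7,2.2,-2.5,0,0,0],[1,0,0,0,0,0,0],[0.2,0,0,0,0,0,0],[0,0,0,0,0,0,0],[0,0,0,0,0,0,0],[0,0,0,0,0,0,0],[0,0,0,0,0,0,0]]' 60;python3 -c "from h import *;st()"; python3 -m jog '[[0,0,0,25,0,0,0],[0,0,0,35,0,0,0],[0,0,0,45,0,0,0],[0,-2,30,10,0,0,0],[0,-2,50,0,0,0,0],[0,-2,60,0,0,0,0],[0,-2,60,0,0,0,0],[0,-2,60,0,0,0,0],[0,0,50,0,0,0,0],[0,0,20,0,0,0,0]]'; python3 -c "
from h import *
st(482,318,100);c=capture('top');print(ringfit(c,'blue',50,(290,225,340,270)),gauges(c))"
```

```text
time: 22.78
position: [498.6, -35.7, 77.1]
tcp_rot: [2.038, 2.39, 0.006]
force: [0.1, -0.3, -0.5]
grip_width: 22.2
t 22.77 p [498.6 -35.7  77.1] go [None, None, None] turn [-0.1  0.2  0.1] w 22.2 F [ 0.1 -0.3 -0.5] q [-0.17  0.49  1.9   0.    0.75 -0.33]
time: 24.02
position: [486.0, 303.1, 194.5]
tcp_rot: [-2.043, -2.386, -0.006]
force: [-1.0, -0.8, -1.2]
grip_width: 22.1
t 24.02 p [486.  303.1 194.5] go [np.float64(-4.0), np.float64(14.9), np.float64(-94.5)] turn [-0.2  0.1  0.4] w 22.1 F [-1.  -0.8 -1.2] q [0.48 0.43 1.63 0.   1.08 0.32]
(array([497.6840112 , -35.93592274]), np.float64(45.51549337535558)) {'red': None, 'blue': array([ 560.2, -306.8]), 'yellow': array([ 420.3, -331.5])}
```

```bash
python3 -m jog '[[0,-3,12,-20,0,0,0],[0,0,0,-45,0,0,0],[0,0,0,-45,0,0,0],[0,0,0,-25,0,0,0],[0,0,0,-10,0,0,0],[0,0,0,0,0,0,0]]'; python3 -c "from h import *;st(482,318,29)"
```

```text
time: 24.82
position: [481.0, 311.6, 40.0]
tcp_rot: [-2.049, -2.38, 0.001]
force: [0.4, 0.8, -1.0]
grip_width: 21.8
t 24.82 p [481.  311.6  40. ] go [np.float64(1.0), np.float64(6.4), np.float64(-11.0)] turn [-0.  -0.1  0.7] w 21.8 F [ 0.4  0.8 -1. ] q [0.49 0.65 1.72 0.   0.77 0.34]
```

```bash
python3 -m jog '[[0,1,6,-4,0,0,0],[0,0,0,-5,0,0,0],[0,0,0,-3,0,0,0],[0,0,0,-2,0,0,0],[0,0,0,0,0,0,0]]'; python3 -c "from h import *;st(482,318,28)"
```

```text
time: 25.45
position: [483.7, 318.7, 28.2]
tcp_rot: [2.05, 2.381, 0.006]
force: [-0.0, 0.2, -1.6]
grip_width: 22.3
t 25.45 p [483.7 318.7  28.2] go [np.float64(-1.7), np.float64(-0.7), np.float64(-0.2)] turn [-0.2  0.2  0.7] w 22.3 F [-0.   0.2 -1.6] q [0.5  0.68 1.71 0.   0.75 0.35]
```

```bash
python3 -m jog '[[0,0,0,-1,0,0,0],[0.55,0,0,0,0,0,0],[0.55,0,0,0,0,0,0],[0.55,0,0,0,0,0,0],[0.55,0,0,20,0,0,0],[0.6,0,0,50,0,0,0],[1,0,0,60,0,0,0],[1,7,-40,30,0,0,0],[1,7,-58,0,0,0,0],[1,7,-58,0,0,0,0]]'; python3 -m jog '[[1,7,-58,0,0,0,0],[1,7,-58,0,0,0,0],[1,7,-58,0,0,0,0],[1,7,-58,0,0,0,0],[1,7,-58,0,0,0,0],[1,7,-58,0,0,0,0],[1,7,-50,0,0,0,0],[1,0,-25,0,0,0,0],[1,0,0,-20,0,0,0],[1,0,0,0,0,0,0]]'; python3 -c "
from h import *
st(560.2,-306.8,100);s=get_state();w=capture('wrist');m=mask(w['frame'],'blue',150,80);print([(b,np.round(wworld(w,s,b[1:],52)[:2])) for b in blobs(m)])"
```

```text
time: 26.7
position: [504.8, 161.6, 200.6]
tcp_rot: [2.04, 2.383, 0.017]
force: [0.7, 0.1, -0.5]
grip_width: 85.2
time: 27.95
position: [553.5, -280.2, 195.9]
tcp_rot: [2.036, 2.367, 0.027]
force: [-0.7, -0.2, 0.0]
grip_width: 85.3
t 27.95 p [ 553.5 -280.2  195.9] go [np.float64(6.7), np.float64(-26.6), np.float64(-95.9)] turn [-0.   1.5  0.6] w 85.3 F [-0.7 -0.2  0. ] q [-0.55  0.5   1.51  0.02  1.1  -0.71]
[((np.int32(18), np.float64(313.4), np.float64(170.4)), array([ 554., -269.])), ((np.int32(401), np.float64(314.2), np.float64(210.8)), array([ 561., -309.]))]
```

```bash
python3 -m jog '[[1,7,-27,-15,0,1.4,0],[1,0,0,-45,0,0,0],[1,0,0,-45,0,0,0],[1,0,0,-25,0,0,0],[1,0,0,-8,0,0,0],[1,0,0,0,0,0,0]]'; python3 -c "from h import *;st(560.3,-307.3,33)"
```

```text
time: 28.75
position: [565.6, -307.7, 66.4]
tcp_rot: [2.034, 2.374, 0.005]
force: [0.1, -0.5, 0.7]
grip_width: 85.1
t 28.75 p [ 565.6 -307.7   66.4] go [np.float64(-5.3), np.float64(0.4), np.float64(-33.4)] turn [0.4 0.8 0.4] w 85.1 F [ 0.1 -0.5  0.7] q [-0.57  0.7   1.52  0.    0.9  -0.73]
```

```bash
python3 -m jog '[[1,-5,0,-15,0.4,0.8,0.4],[1,0,0,-10,0,0,0],[1,0,0,-7,0,0,0],[1,0,0,-4,0,0,0],[1,0,0,0,0,0,0]]'; python3 -c "from h import *;st(560.3,-307.3,33)"
```

```text
time: 29.38
position: [561.4, -308.3, 30.8]
tcp_rot: [2.033, 2.392, -0.0]
force: [-0.4, -0.7, -0.8]
grip_width: 85.5
t 29.38 p [ 561.4 -308.3   30.8] go [np.float64(-1.1), np.float64(1.0), np.float64(2.2)] turn [ 0.1  0.1 -0.1] w 85.5 F [-0.4 -0.7 -0.8] q [-0.57  0.76  1.53 -0.    0.85 -0.74]
```

```bash
python3 -m jog '[[1,-1,1,2,0,0,0],[1,0,0,0,0,0,0],[0,0,0,0,0,0,0],[0,0,0,0,0,0,0],[0,0,0,0,0,0,0],[0,0,0,0,0,0,0]]' 90; python3 -c "from h import *;st()"; python3 -m jog '[[0,0,0,25,0,0,0],[0,0,0,40,0,0,0],[0,0,0,50,0,0,0],[0,0,10,30,0,0,0],[0,-8,35,0,0,0,0],[0,-11,48,0,0,0,0],[0,-11,48,0,0,0,0],[0,-11,48,0,0,0,0],[0,-10,42,0,0,0,0],[0,-6,25,0,0,0,0]]'; python3 -c "from h import *;st(497.6,-35.8,165)"
```

```text
time: 30.12
position: [560.8, -307.6, 34.1]
tcp_rot: [2.032, 2.391, -0.0]
force: [-1.3, 0.2, 4.3]
grip_width: 21.9
t 30.12 p [ 560.8 -307.6   34.1] go [None, None, None] turn [ 0.2  0.2 -0.1] w 21.9 F [-1.3  0.2  4.3] q [-0.57  0.75  1.53 -0.    0.86 -0.74]
time: 31.38
position: [497.7, -44.1, 178.8]
tcp_rot: [-2.036, -2.387, 0.002]
force: [0.2, 0.1, -3.0]
grip_width: 21.4
t 31.38 p [497.7 -44.1 178.8] go [np.float64(-0.1), np.float64(8.3), np.float64(-13.8)] turn [-0.1 -0.2  0.1] w 21.4 F [ 0.2  0.1 -3. ] q [-0.18  0.33  1.83  0.    0.99 -0.34]
```

```bash
python3 -m jog '[[0,0,8,-10,0,0,0],[0,0,0,-25,0,0,0],[0,0,0,-20,0,0,0],[0,0,0,-10,0,0,0],[0,0,0,0,0,0,0]]'; python3 -c "from h import *;st(497.6,-35.8,105)"
```

```text
time: 32.0
position: [497.1, -35.7, 109.7]
tcp_rot: [-2.033, -2.388, 0.004]
force: [-0.2, 0.5, -3.4]
grip_width: 21.5
t 32.0 p [497.1 -35.7 109.7] go [np.float64(0.5), np.float64(-0.1), np.float64(-4.7)] turn [-0.1 -0.3  0. ] w 21.5 F [-0.2  0.5 -3.4] q [-0.17  0.43  1.88  0.    0.83 -0.33]
```

```bash
python3 -c "
from h import *
c=capture('wrist');cv2.imwrite('pics/w8.png',c['frame'][120:330,180:460])"; python3 -m jog '[[0,0.4,0,-12,0,0,0],[0,0,0,-8,0,0,0],[0,0,0,-5,0,0,0],[0,0,0,0,0,0,0]]'; python3 -c "from h import *;st(497.5,-35.8,82)"
```

```text
time: 32.55
position: [498.5, -36.1, 84.5]
tcp_rot: [-2.035, -2.39, 0.002]
force: [0.5, 0.4, -3.0]
grip_width: 21.1
t 32.55 p [498.5 -36.1  84.5] go [np.float64(-1.0), np.float64(0.3), np.float64(-2.5)] turn [-0.  -0.2  0. ] w 21.1 F [ 0.5  0.4 -3. ] q [-0.17  0.48  1.9   0.    0.77 -0.33]
```

View pics/w8.png

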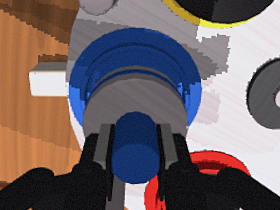

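The blue gauge was centred over the blue cup and is going in. Now I release it.

```bash
python3 -m jog '[[0,-0.8,0.2,-2,0,0,0],[0,0,0,-1.5,0,0,0],[0,0,0,0,0,0,0],[0.5,0,0,0,0,0,0],[0.5,0,0,0,0,0,0],[0.6,0,0,0,0,0,0],[0.6,0,0,20,0,0,0],[0.6,0,0,50,0,0,0],[0.6,0,0,50,0,0,0],[0.3,0,0,0,0,0,0]]'; python3 - <<'E'
from h import *
st(483,63,170);s=get_state();c=capture("wrist");cv2.imwrite("pics/w9.png",c["frame"][60:300,140:560]);t=capture("top");print(gauges(t))
E
```

```text
time: 33.8
position: [498.6, -36.0, 207.1]
tcp_rot: [-2.037, -2.392, -0.0]
force: [0.6, 0.8, 0.1]
grip_width: 34.1
t 33.8 p [498.6 -36.  207.1] go [np.float64(-15.6), np.float64(99.0), np.float64(-37.1)] turn [-0. -0.  0.] w 34.1 F [0.6 0.8 0.1] q [-0.17  0.29  1.8   0.    1.05 -0.33]
{'red': None, 'blue': None, 'yellow': array([ 420.3, -331.5])}
```

View pics/w9.png

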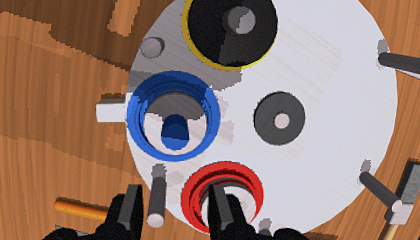

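The blue gauge sits in its cup at crop (175,120). Next is the second turn, done the same way.

```bash
python3 -m jog '[[0,-3,35,0,0,0,0],[0,-4,45,0,0,0,0],[0,-2,15,-10,0,0,0],[0,0,0,-20,0,0,0],[0,0,0,0,0,0,0]]'; python3 -c "from h import *;st(483,63,88)"
```

```text
time: 34.52
position: [484.4, 61.2, 165.5]
tcp_rot: [-2.029, -2.381, 0.017]
force: [-0.2, 0.6, 0.2]
grip_width: -0.3
t 34.52 p [484.4  61.2 165.5] go [np.float64(-1.4), np.float64(1.8), np.float64(-77.5)] turn [-0.  -1.   0.1] w -0.3 F [-0.2  0.6  0.2] q [ 0.03  0.33  1.86  0.    0.96 -0.13]
```

```bash
python3 -m jog '[[0,-1.4,2,-25,0,-1,0],[0,0,0,-30,0,0,0],[0,0,0,-15,0,0,0],[0,0,0,-8,0,0,0],[0,0,0,0,0,0,0]]'; python3 -c "from h import *;st(483,63,88)"
```

```text
time: 35.15
position: [483.9, 61.4, 85.8]
tcp_rot: [2.04, 2.389, 0.001]
force: [-0.1, 1.0, 0.5]
grip_width: -0.5
t 35.15 p [483.9  61.4  85.8] go [np.float64(-0.9), np.float64(1.6), np.float64(2.2)] turn [-0.   0.   0.2] w -0.5 F [-0.1  1.   0.5] q [ 0.03  0.45  1.93  0.    0.76 -0.13]
```

```bash
python3 -m jog '[[0,-5,-9,0,0,0,0],[0,-5,-9,0,0,0,0],[0,-5,-10,0,0,0,0],[0,-5,-10,0,0,0,0],[0,-3,-10,0,0,0,0],[0,-2,-10,0,0,0,0],[0,-2,-10,0,0,0,0],[0,-1,-10,-1,0,0,0]]'; python3 -c "from h import *;st(460,-35.9,90);A=np.array([605.9,-18.]);d=get_state()['position'][:2]-A;print(np.hypot(*d),np.degrees(np.arctan2(d[1],d[0]))%360)"
```

```text
time: 36.15
position: [463.4, -17.9, 91.3]
tcp_rot: [2.03, 2.374, 0.036]
force: [2.4, 5.2, 0.2]
grip_width: 0.1
t 36.15 p [463.4 -17.9  91.3] go [np.float64(-3.4), np.float64(-18.0), np.float64(-1.3)] turn [-0.3  1.6  0.3] w 0.1 F [2.4 5.2 0.2] q [-0.14  0.4   2.    0.02  0.71 -0.31]
142.49084906797836 179.9588232327743
```

```bash
python3 -m jog '[[0,-4,-10,-2,0,1.5,0],[0,0,-10,0,0,0,0],[0,1,-10,0,0,0,0],[0,2,-10,0,0,0,0],[0,3,-8,0,0,0,0],[0,3,-8,0,0,0,0],[0,0,0,0,0,0,0]]'; python3 -c "from h import *;st(470,-75,90)"; python3 -m jog '[[0,0,0,30,0,0,0],[0.3,0,0,45,0,0,0],[1,10,15,20,0,0,0],[1,15,22,0,0,0,0],[1,2,4,-10,0,0,0],[1,0,0,-15,0,0,0],[1,0,0,0,0,0,0]]'; python3 - <<'E'
from h import *
st(497.5,-35.7,75);w=capture("wrist");cv2.imwrite("pics/w10.png",w["frame"])
for col in('yellow','blue','red'):print(col,blobs(mask(w["frame"],col,150,60),150))
E
```

```text
time: 37.02
position: [469.3, -78.7, 91.2]
tcp_rot: [2.043, 2.385, 0.013]
force: [-0.2, -0.2, -0.9]
grip_width: -0.2
t 37.02 p [469.3 -78.7  91.2] go [np.float64(0.7), np.float64(3.7), np.float64(-1.2)] turn [-0.3  0.4  0.4] w -0.2 F [-0.2 -0.2 -0.9] q [-0.27  0.43  1.96  0.01  0.75 -0.43]
time: 37.9
position: [494.5, -36.5, 161.2]
tcp_rot: [-2.042, -2.384, -0.009]
force: [-0.4, 0.2, -0.3]
grip_width: 85.5
t 37.9 p [494.5 -36.5 161.2] go [np.float64(3.0), np.float64(0.8), np.float64(-86.2)] turn [-0.4  0.1  0.4] w 85.5 F [-0.4  0.2 -0.3] q [-0.17  0.34  1.86  0.01  0.94 -0.33]
yellow []
blue [(np.int32(2233), np.float64(358.4), np.float64(268.6)), (np.int32(936), np.float64(382.7), np.float64(309.1))]
red [(np.int32(1640), np.float64(468.5), np.float64(257.3)), (np.int32(572), np.float64(488.5), np.float64(291.3))]
```

```bash
python3 -m jog '[[1,3,1,-25,0,0,0],[1,0,0,-25,0,0,0],[1,0,0,-15,0,0,0],[1,0,0,-8,0,0,0],[1,0,0,0,0,0,0]]'; python3 -c "from h import *;st(497.5,-35.7,76)"
```

```text
time: 38.58
position: [498.1, -37.4, 87.6]
tcp_rot: [-2.046, -2.384, -0.011]
force: [-0.4, -0.5, 0.2]
grip_width: 85.0
t 38.58 p [498.1 -37.4  87.6] go [np.float64(-0.6), np.float64(1.7), np.float64(-11.6)] turn [-0.3  0.3  0.5] w 85.0 F [-0.4 -0.5  0.2] q [-0.17  0.47  1.9   0.01  0.77 -0.33]
```

Grip, lift and carry to the near slot (388,310).

```bash
python3 -m jog '[[1,-0.6,1.7,-8,0,0,0],[1,0,0,-3,0,0,0],[1,0,0,0,0,0,0],[0.2,0,0,0,0,0,0],[0,0,0,0,0,0,0],[0,0,0,0,0,0,0],[0,0,0,0,0,0,0],[0,0,0,0,0,0,0]]' 60;python3 -c "from h import *;st()"; python3 -m jog '[[0,0,0,25,0,0,0],[0,0,0,35,0,0,0],[0,0,0,45,0,0,0],[0,-10,30,10,0,0,0],[0,-16,50,0,0,0,0],[0,-18,55,0,0,0,0],[0,-18,55,0,0,0,0],[0,-18,55,0,0,0,0],[0,-14,45,0,0,0,0],[0,-6,20,0,0,0,0]]'; python3 -c "
from h import *
st(388,310,100);c=capture('top');cv2.imwrite('pics/t3.png',c['frame']);print(ringfit(c,'yellow',50,(290,225,340,270)),gauges(c))"
```

```text
time: 39.58
position: [498.5, -35.8, 77.9]
tcp_rot: [2.045, 2.382, 0.013]
force: [-0.9, 0.6, 0.7]
grip_width: 21.8
t 39.58 p [498.5 -35.8  77.9] go [None, None, None] turn [-0.3  0.4  0.5] w 21.8 F [-0.9  0.6  0.7] q [-0.17  0.48  1.91  0.01  0.75 -0.33]
time: 40.83
position: [393.8, 282.1, 195.9]
tcp_rot: [2.049, 2.378, 0.016]
force: [-0.2, 0.2, -1.0]
grip_width: 22.1
t 40.83 p [393.8 282.1 195.9] go [np.float64(-5.8), np.float64(27.9), np.float64(-95.9)] turn [-0.4  0.5  0.7] w 22.1 F [-0.2  0.2 -1. ] q [0.52 0.27 1.86 0.   1.   0.38]
(array([497.52852347, -35.69567382]), np.float64(45.80458541042558)) {'red': None, 'blue': None, 'yellow': array([ 420.3, -331.5])}
```

```bash
python3 -m jog '[[0,-3,14,-10,0,0,0],[0,-3,13,-25,0,0,0],[0,0,0,-45,0,0,0],[0,0,0,-35,0,0,0],[0,0,0,-20,0,0,0],[0,0,0,-8,0,0,0],[0,0,0,0,0,0,0]]'; python3 -c "from h import *;st(388,310,29)"
```

```text
time: 41.75
position: [387.2, 310.3, 45.4]
tcp_rot: [2.054, 2.375, 0.016]
force: [0.0, -0.3, -0.1]
grip_width: 21.9
t 41.75 p [387.2 310.3  45.4] go [np.float64(0.8), np.float64(-0.3), np.float64(-16.4)] turn [-0.4  0.4  0.9] w 21.9 F [ 0.  -0.3 -0.1] q [0.58 0.54 1.93 0.   0.67 0.44]
```

```bash
python3 -m jog '[[0,0,0,-8,0,0,0],[0,0,0,-5,0,0,0],[0,0,0,-3,0,0,0],[0,0,0,-2,0,0,0],[0,0,0,-1,0,0,0],[0,0,0,0,0,0,0]]'; python3 -c "from h import *;st(388,310,29)"
```

```text
time: 42.5
position: [388.5, 311.1, 29.2]
tcp_rot: [2.054, 2.374, 0.021]
force: [0.2, 0.0, -0.3]
grip_width: 22.2
t 42.5 p [388.5 311.1  29.2] go [np.float64(-0.5), np.float64(-1.1), np.float64(-0.2)] turn [-0.5  0.6  0.9] w 22.2 F [ 0.2  0.  -0.3] q [0.58 0.57 1.93 0.   0.63 0.44]
```

```bash
python3 -m jog '[[0,0,0,-1,0,0,0],[0.55,0,0,0,0,0,0],[0.55,0,0,0,0,0,0],[0.55,0,0,0,0,0,0],[0.55,0,0,20,0,0,0],[0.6,0,0,50,0,0,0],[1,0,0,60,0,0,0],[1,3,-40,20,0,0,-0.9],[1,3,-58,0,0,0,0],[1,3,-58,0,0,0,0]]'; python3 -m jog '[[1,3,-58,0,0,0,0],[1,3,-58,0,0,0,0],[1,3,-58,0,0,0,0],[1,3,-58,0,0,0,0],[1,3,-58,0,0,0,0],[1,3,-58,0,0,0,0],[1,3,-58,0,0,0,0],[1,3,-50,0,0,0,0],[1,0,-20,0,0,0,0],[1,0,0,0,0,0,0]]'; python3 -c "
from h import *
st(420.3,-331.5,100);s=get_state();w=capture('wrist');m=mask(w['frame'],'yellow',150,80);print([(b,np.round(wworld(w,s,b[1:],52)[:2])) for b in blobs(m)])"
```

```text
time: 43.75
position: [397.6, 153.6, 183.2]
tcp_rot: [2.065, 2.361, 0.025]
force: [0.8, -0.1, -0.2]
grip_width: 85.4
time: 45.0
position: [419.3, -340.8, 183.5]
tcp_rot: [2.067, 2.355, 0.029]
force: [-0.4, 0.9, -0.2]
grip_width: 85.3
t 45.0 p [ 419.3 -340.8  183.5] go [np.float64(1.0), np.float64(9.3), np.float64(-83.5)] turn [-0.5  1.1  1.8] w 85.3 F [-0.4  0.9 -0.2] q [-0.78  0.38  1.73  0.02  1.02 -0.92]
[((np.int32(344), np.float64(314.2), np.float64(180.9)), array([ 420., -335.]))]
```

```bash
python3 -m jog '[[1,1,9,-15,-0.5,1.1,1.8],[1,0,0,-40,0,0,0],[1,0,0,-30,0,0,0],[1,0,0,-15,0,0,0],[1,0,0,0,0,0,0]]'; python3 -c "from h import *;st(420.3,-332,33)"
```

```text
time: 45.68
position: [420.8, -322.2, 79.0]
tcp_rot: [-2.015, -2.404, 0.005]
force: [0.1, 0.1, -0.3]
grip_width: 85.5
t 45.67 p [ 420.8 -322.2   79. ] go [np.float64(-0.5), np.float64(-9.8), np.float64(-46.0)] turn [-0.  -0.3 -0.8] w 85.5 F [ 0.1  0.1 -0.3] q [-0.74  0.53  1.82 -0.    0.8  -0.91]
```

```bash
python3 -m jog '[[1,-0.5,-9.8,-15,0,0,-0.5],[1,0,0,-15,0,0,0],[1,0,0,-10,0,0,0],[1,0,0,-4,0,0,0],[1,0,0,0,0,0,0]]'; python3 -c "from h import *;st(420.3,-332,33)"
```

```text
time: 46.3
position: [421.1, -333.1, 33.6]
tcp_rot: [-2.028, -2.397, 0.005]
force: [0.7, -1.2, -0.2]
grip_width: 85.6
t 46.3 p [ 421.1 -333.1   33.6] go [np.float64(-0.8), np.float64(1.1), np.float64(-0.6)] turn [ 0.1 -0.2 -0.3] w 85.6 F [ 0.7 -1.2 -0.2] q [-0.75  0.61  1.82 -0.01  0.71 -0.92]
```

```bash
python3 -m jog '[[1,-0.8,1,0,0,0,0],[1,0,0,0,0,0,0],[0,0,0,0,0,0,0],[0,0,0,0,0,0,0],[0,0,0,0,0,0,0],[0,0,0,0,0,0,0]]' 90; python3 -c "from h import *;st()"; python3 -m jog '[[0,0,0,25,0,0,0],[0,0,0,40,0,0,0],[0,0,0,50,0,0,0],[0,3,12,30,0,0,0],[0,10,40,0,0,0,0],[0,13,50,0,0,0,0],[0,13,50,0,0,0,0],[0,13,50,0,0,0,0],[0,13,46,0,0,0,0],[0,8,30,0,0,0,0]]'; python3 -c "from h import *;st(497.6,-35.8,165)"
```

```text
time: 47.05
position: [420.7, -332.5, 35.0]
tcp_rot: [-2.029, -2.398, 0.005]
force: [-1.5, 1.5, 3.4]
grip_width: 21.0
t 47.05 p [ 420.7 -332.5   35. ] go [None, None, None] turn [ 0.1 -0.1 -0.3] w 21.0 F [-1.5  1.5  3.4] q [-0.75  0.61  1.82 -0.01  0.71 -0.92]
time: 48.3
position: [490.7, -45.2, 180.3]
tcp_rot: [-2.029, -2.387, 0.006]
force: [-0.1, -0.5, -4.5]
grip_width: 21.6
t 48.3 p [490.7 -45.2 180.3] go [np.float64(6.9), np.float64(9.4), np.float64(-15.3)] turn [-0.2 -0.5 -0.1] w 21.6 F [-0.1 -0.5 -4.5] q [-0.19  0.32  1.84  0.    0.99 -0.35]
```

```bash
python3 -m jog '[[0,7,9,-10,0,0,0],[0,0,0,-25,0,0,0],[0,0,0,-20,0,0,0],[0,0,0,-10,0,0,0],[0,0,0,0,0,0,0]]'; python3 -c "
from h import *
st(497.6,-35.8,105);c=capture('wrist');cv2.imwrite('pics/w11.png',c['frame'][120:330,180:460])"
```

```text
time: 48.92
position: [497.0, -35.5, 110.6]
tcp_rot: [-2.024, -2.387, 0.01]
force: [-0.5, 0.9, -4.5]
grip_width: 21.5
t 48.92 p [497.  -35.5 110.6] go [np.float64(0.6), np.float64(-0.3), np.float64(-5.6)] turn [-0.2 -0.7 -0.2] w 21.5 F [-0.5  0.9 -4.5] q [-0.17  0.43  1.88  0.    0.84 -0.33]
```

View pics/w11.png

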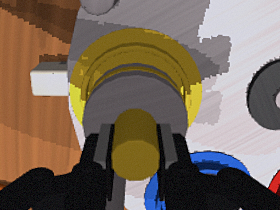

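The yellow gauge is held and centred over the yellow cup. Now I lower it to seat at z of about 82.5.

```bash
python3 -m jog '[[0,0.4,0,-12,0,-0.6,0],[0,0,0,-8,0,0,0],[0,0,0,-5,0,0,0],[0,0,0,-2,0,0,0],[0,0,0,0,0,0,0]]'; python3 -c "from h import *;st(497.5,-35.8,82.5)"
```

```text
time: 49.6
position: [499.4, -36.4, 85.6]
tcp_rot: [2.032, 2.395, 0.005]
force: [-0.7, 0.1, -4.4]
grip_width: 20.9
t 49.6 p [499.4 -36.4  85.6] go [np.float64(-1.9), np.float64(0.6), np.float64(-3.1)] turn [-0.1  0.1 -0.2] w 20.9 F [-0.7  0.1 -4.4] q [-0.17  0.47  1.9   0.    0.77 -0.33]
```

```bash
python3 -m jog '[[0,-1.8,0.5,-2.5,0,0,0],[0,0,0,-2,0,0,0],[0,0,0,0,0,0,0],[0.5,0,0,0,0,0,0],[0.5,0,0,0,0,0,0],[0.6,0,0,0,0,0,0],[0.6,0,0,20,0,0,0],[0.6,0,0,50,0,0,0],[0.6,0,0,50,0,0,0],[0.3,0,0,0,0,0,0]]'; python3 - <<'E'
from h import *
st(483,63,170);s=get_state();c=capture("wrist");cv2.imwrite("pics/w12.png",c["frame"][60:300,140:560])
E
```

```text
time: 50.85
position: [498.8, -36.0, 207.7]
tcp_rot: [2.029, 2.393, 0.008]
force: [-0.1, -0.5, -1.1]
grip_width: 34.2
t 50.85 p [498.8 -36.  207.7] go [np.float64(-15.8), np.float64(99.0), np.float64(-37.7)] turn [-0.1  0.4 -0.2] w 34.2 F [-0.1 -0.5 -1.1] q [-0.17  0.29  1.81  0.    1.04 -0.33]
```

View pics/w12.png

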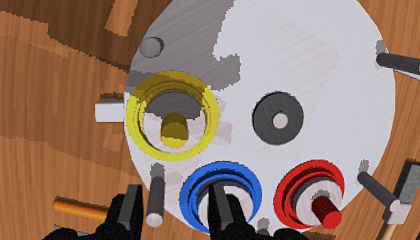

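The yellow gauge is seated. Now the last turn.

```bash
python3 -m jog '[[0,-3,35,0,0,0,0],[0,-4,45,0,0,0,0],[0,-2,16,-10,0,0,0],[0,0,0,-20,0,0,0],[0,0,0,0,0,0,0]]'; python3 -c "from h import *;st(483,63,88)"
```

```text
time: 51.52
position: [485.6, 62.1, 168.3]
tcp_rot: [-2.029, -2.391, 0.005]
force: [-0.6, -0.5, 0.3]
grip_width: 0.2
t 51.52 p [485.6  62.1 168.3] go [np.float64(-2.6), np.float64(0.9), np.float64(-80.3)] turn [-0.1 -0.4 -0.2] w 0.2 F [-0.6 -0.5  0.3] q [ 0.03  0.33  1.86  0.    0.96 -0.13]
```

```bash
python3 -m jog '[[0,-2.5,1.5,-25,0,-0.5,0],[0,0,0,-30,0,0,0],[0,0,0,-15,0,0,0],[0,0,0,-8,0,0,0],[0,0,0,0,0,0,0]]'; python3 -c "from h import *;st(483,63,88)"
```

```text
time: 52.15
position: [484.1, 61.9, 88.6]
tcp_rot: [2.034, 2.392, 0.004]
force: [0.1, 0.1, -0.3]
grip_width: 0.0
t 52.15 p [484.1  61.9  88.6] go [np.float64(-1.1), np.float64(1.1), np.float64(-0.6)] turn [-0.1  0.2 -0. ] w 0.0 F [ 0.1  0.1 -0.3] q [ 0.03  0.45  1.93  0.    0.76 -0.13]
```

```bash
python3 -m jog '[[0,-5,-9,0,0,0,0],[0,-5,-9,0,0,0,0],[0,-5,-10,0,0,0,0],[0,-5,-10,0,0,0,0],[0,-3,-10,0,0,0,0],[0,-2,-10,0,0,0,0],[0,-2,-10,0,0,0,0],[0,-1,-10,-1,0,0,0]]'; python3 -c "from h import *;st(460,-35.9,90)"; python3 -m jog '[[0,-4,-10,-2,0,1.5,0],[0,0,-10,0,0,0,0],[0,1,-10,0,0,0,0],[0,2,-10,0,0,0,0],[0,3,-8,0,0,0,0],[0,3,-8,0,0,0,0],[0,0,0,0,0,0,0]]'; python3 -c "from h import *;st(470,-75,90)"; python3 -m jog '[[0,0,0,30,0,0,0],[0,0,0,45,0,0,0],[0,-10,10,45,0,0,0],[0,-40,0,30,0,0,0],[0,-50,0,0,0,0,0],[0,-40,0,0,0,0,0],[0,0,0,0,0,0,0],[0,0,0,0,0,0,0]]'; python3 - <<'E'
from h import *
st();c=capture("top");cv2.imwrite("pics/t4.png",c["frame"])
A=np.array([605.9,-18.])
for b in('red','blue','yellow'):print(b,[(x,np.round(ray(c,x[1:],105)[:2]-A)) for x in blobs(mask(c["frame"],b),20) if 230<x[1]<390 and 140<x[2]<290])
E
```

```text
time: 53.15
position: [463.2, -17.4, 94.0]
tcp_rot: [2.026, 2.377, 0.039]
force: [2.8, 5.0, 0.1]
grip_width: 0.1
t 53.15 p [463.2 -17.4  94. ] go [np.float64(-3.2), np.float64(-18.5), np.float64(-4.0)] turn [-0.4  1.7  0.1] w 0.1 F [2.8 5.  0.1] q [-0.14  0.39  2.    0.02  0.71 -0.32]
time: 54.02
position: [469.1, -78.2, 93.8]
tcp_rot: [2.038, 2.388, 0.016]
force: [0.1, -0.3, -0.4]
grip_width: 0.0
t 54.02 p [469.1 -78.2  93.8] go [np.float64(0.9), np.float64(3.2), np.float64(-3.8)] turn [-0.4  0.5  0.2] w 0.0 F [ 0.1 -0.3 -0.4] q [-0.27  0.42  1.96  0.01  0.76 -0.43]
time: 55.02
position: [324.4, -66.7, 247.8]
tcp_rot: [2.036, 2.389, 0.014]
force: [-0.1, -0.4, -0.2]
grip_width: -0.1
t 55.02 p [324.4 -66.7 247.8] go [None, None, None] turn [-0.3  0.4  0.1] w -0.1 F [-0.1 -0.4 -0.2] q [-0.35 -0.1   2.13  0.01  1.11 -0.51]
red [((np.int32(502), np.float64(301.0), np.float64(163.6)), array([89., 13.])), ((np.int32(81), np.float64(298.3), np.float64(158.6)), array([102.,  19.]))]
blue [((np.int32(492), np.float64(340.3), np.float64(177.5)), array([ 51., -83.])), ((np.int32(76), np.float64(339.9), np.float64(171.6)), array([ 66., -82.]))]
yellow [((np.int32(529), np.float64(348.9), np.float64(218.7)), array([ -52., -100.])), ((np.int32(68), np.float64(349.0), np.float64(213.7)), array([ -40., -101.]))]
```

View pics/t4.png

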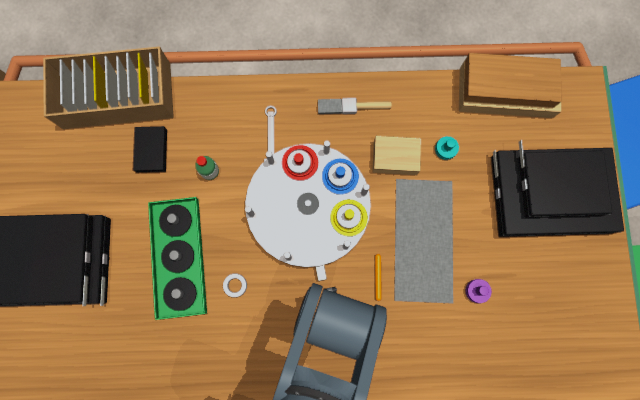

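Top view: the gauges sit in the red (299,162), blue (340,174) and yellow (349,217) nests, the bare place is in front, and three caps with knobs up are in the tray. Numeric check next.

```bash
python3 - <<'E'
from h import *
c=capture("top");A=np.array([605.9,-18.])
for col,b,k in(('red',(275,138,325,185),(298.3,158.6)),('blue',(320,152,362,198),(339.9,171.6)),('yellow',(328,194,372,240),(349,213.7))):
    p,r=ringfit(c,col,50,b);d=p-A;K=ray(c,k,102)[:2]
    print(col,np.round(p,1),round(r,1),"ang",round(np.degrees(np.arctan2(d[1],d[0]))%360-189.2,1),"R",round(np.hypot(*d),1),"knob-nest",np.round(K-p,1))
g=mask(c["frame"],'green');m=cv2.inRange(cv2.cvtColor(c["frame"],cv2.COLOR_BGR2GRAY),0,60);m[:,:152]=0;m[:,205:]=0;m[:200]=0;m[320:]=0
e=np.array([np.cos(np.radians(5)),np.sin(np.radians(5))])
for b in blobs(m,300):
    p=ray(c,b[1:],20)[:2]-[482.5,318];print(b,np.round([p@e,p@[-e[1],e[0]]],1))
E
```

```text
red [714.3  -0.8] 45.8 ang -180.2 R 109.8 knob-nest [-5.1  2.3]
blue [ 675.2 -103.3] 45.6 ang 119.9 R 109.9 knob-nest [-2.2  2.8]
yellow [ 566.7 -121.1] 45.6 ang 60.0 R 110.2 knob-nest [0.1 2.3]
(np.int32(721), np.float64(175.5), np.float64(220.4)) [93.9 -1.6]
(np.int32(741), np.float64(177.9), np.float64(256.1)) [ 1.2 -1.7]
(np.int32(754), np.float64(180.1), np.float64(293.5)) [-93.3  -1. ]
```

```bash
python3 - <<'E'
from h import *
a=capture("top")["frame"][135:245,270:380];b=capture("side")["frame"][165:255,260:390]
a=cv2.resize(a,(400,400),interpolation=2);b=cv2.resize(b,(400,277),interpolation=2)
o=np.zeros((400,800,3),np.uint8);o[:,:400]=a;o[:277,400:]=b;cv2.imwrite("pics/end.png",o)
E
```

```text
(no output)
```

View pics/end.png

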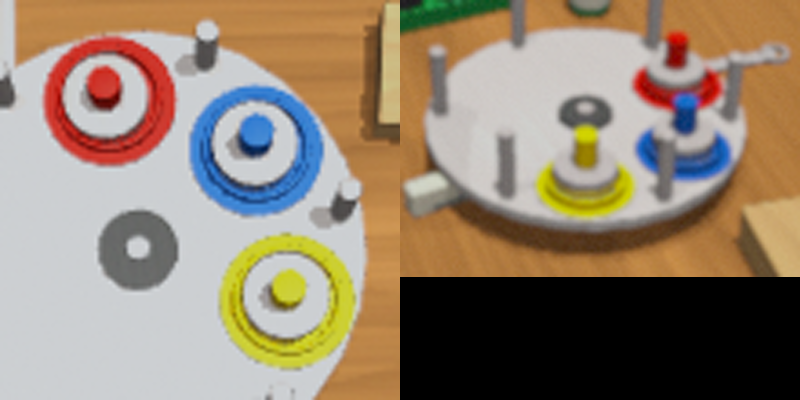

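All three gauges stand upright inside their cups in both views, and the robot is clear. I'm handing in.

```bash
python3 -c "from rig import *;print(job_done())"
```

```text
the job is handed in; nothing more can be done
None
```

I handed in the job at about 55 s of robot time. The red, blue and yellow gauges are seated knob up in their own nests, and their three caps lie flat, knob up, in the tray. I turned the table three clicks and left the bare place in front. The blue gauge was knocked about 55 mm aside during the run, so I measured it again before picking it up.

**Last checks:**
- **Table:** the three nest rings put it at 179.8 to 180.0 degrees, against 180 for the last detent.
- **Caps:** they lie within 2 mm of the tray's centre line, about 94 mm apart.
- **Robot:** it stood clear at handing in, touching nothing.
- **Other things on the bench:** they looked unmoved in the last picture; I did not measure them.

**One check disagreed:** my rough reading put the red knob about 5.6 mm from its nest centre. That is more than the 4 mm play in the cup, so I put it down to the camera also seeing the knob's side. The last top and side pictures show the red gauge upright in its cup.

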